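Restack the focus-drive cone washers with alternating faces

TASK

The microscope's focus brake needs its cone washers stacked on the arbor with faces alternating; the bottom one is already on, dome up. Put the washer that lies with its blue hollow side up over the arbor first, then the washer that lies dome up on top of it, each the same way up as it lies now, seated level and let go. Leave the flat brass spacer ring where it is.

Things in the scene. Friction and masses are not known exactly. Their poses are not given: they have to be found in the camera images.
- arbor_seat (a point): A point on the vertical axis of the assembly arbor, at the top of the bottom cone washer (dome up), which is fixed on it: the next washer's underside rests at this height, 30 mm over the table. The fixture is fixed to the table: a green round base (diameter 90 mm, 16 mm high), the bottom washer (16 to 30 mm high), and a black upright arbor of diameter 14 mm up to 64 mm over the table, then tapering to 6 mm at its tip, 82 mm over the table (52 mm above this point). z is up.
- dish_center (a point): Centre (half-way up, 7 mm over the table at the start) of the loose steel cone washer lying hollow side up: its blue hollow face shows from above. Outer diameter 54 mm, bore 26 mm, 14 mm high overall. Its outer rim is a vertical band 8 mm high, diameter 54 mm, from 1 mm below to 7 mm above this point; its narrow end (ring of 36 mm outside) is underneath, flat. About 0.11 kg. z is up as it lies. It may lie at any of three spots, which the two washers and the spacer swap.
- dome_center (a point): Centre (half-way up, 7 mm over the table at the start) of the loose steel cone washer lying dome up: bare steel from above, narrow end on top. The same washer turned over: outer diameter 54 mm, bore 26 mm, 14 mm high overall. Its outer rim is a vertical band 8 mm high, diameter 54 mm, from 7 mm below (resting on the table) to 1 mm above this point; it can be gripped across the rim with the fingertips just over the table. About 0.11 kg. z is up as it lies.
- spacer_center (a point): Centre (half-way up, 5 mm over the table) of a loose flat brass spacer ring, outer diameter 54 mm, bore 26 mm, 10 mm high. Not part of the stack: leave it alone. z is up.
Things that resemble listed ones, but are neither listed nor needed, are in the scene too. Leave any black look-alike of the part that bears dish_center alone.

How it is judged:
By the outcome, as a careful person would: the job done as asked, in the order asked, and still so for the second after the job is handed in, with the robot touching nothing.
It also fails if it takes over 62 s, if anything falls off the work surface, if the arm or the gripper's body presses on something with over 40 N, if the wrist force passes 120 N, or if a joint passes its speed limit or range.

ROBOT

A 7-joint arm with a two-finger parallel gripper is mounted at the origin on the work surface. World frame = base frame: x ahead of the robot, y to its left, z up, the work surface at z = 0. Lengths are in m, angles in rad, forces in N, time in s.
With the tool pointing down it reaches from about 0.4 to 0.85 m from the base axis. Payload 4.5 kg.
Tool frame: the origin (TCP) lies midway between the tips of the shut fingers; the grasp point (between the pads) lies 19 mm behind it; z points along the fingers, y is the line along which they close (so a half turn about z gives the same grasp; the last joint's range is limited). The gripper opens to 88 mm and grips with 3 to 60 N. Pads are 18 mm wide; open, the fingers measure 123 mm over their backs; the gripper's body (75 mm by 187 mm) begins 45 mm behind the grasp point.
Start: joints at [-1.219, 0.689, -0.195, 1.565, 0.157, 0.902, -0.215], TCP at [0.195, 0.594, 0.239] pointing down, gripper open.
Joint ranges: [-3.01, 3.01], [-0.46, 2.08], [-1.47, 1.51], [0.13, 2.56], [-1, 4.14], [0.04, 2.09], [-2.66, 2.66]. Speed limits (rad/s): [2.57, 2.57, 3.14, 3.14, 3.14, 3.14, 3.14].

INTERFACE

Orientations are given as a unit quaternion [x, y, z, w].
In Python, from plant import r gives the robot as it stands.
- The arm moves only by the tool carry_out, never from a script. Its argument "plan" is a list of rows, each an object with "rot": the turn, a rotation vector about the tool's x, y, z in rad, a list of three; "xyz": the shift along the tool's x, y, z in m, a list of three; "grip": the closure in counts, from 0 (fully open) to 255 (shut). In form: [{"rot": [wx, wy, wz], "xyz": [dx, dy, dz], "grip": grip}, ...]. A call has 1 to 8 rows; each row is the pose to reach, as a shift and turn from the pose commanded when the call began, along the tool's axes at that moment; what a row does not reach only later rows make up. A row lasts 1/12 s, in which the tool goes at most 41.7 mm and 7.16 degrees, less where a joint would pass 70% of its speed; a pose out of reach is approached as far as the arm can. A call with a gripper value outside its range is refused whole. The fingers move at their own pace and stop on an object; "squeeze" is the grip in N (left out, the last holds). Time passes only in rows, so rows that repeat a pose let the fingers close. It gives the time, the measured TCP pose, the force, the opening and the grip force at its end, in the units of the state.
- r.get_state(): the state, without advancing time (a new reading comes with each control period).
- r.snapshot(name): name is "side" or "top"; returns the picture (480x640x3 uint8, red, green, blue); there is no depth.
- r.camera_params(name): a dict with "fx", "fy", "cx", "cy" (pixels), "position" and "attitude" of the camera in the world. Camera axes: x right, y down, z forward; pixel columns grow to the right and rows downward; lengths in m; the calibration is good to about 2 mm. A picture is of the moment at which its call begins. camera_params takes no time and is no camera call.
- r.finish_job(): hands the job in; it is judged then, once.
The state is a dict: "clock": time; "q": joint angles; "qd": joint speeds; "joint_torque": joint torques, N m; "tool_pos": TCP position; "eef_rot": TCP orientation; "contact_force": force on the tool from outside, world axes, zero at the start; "moment": the same for the moment, N m; "opening": opening from 0.0 (shut) to 1.0 (fully open); "finger_force": force on a finger pad.
Only numpy, scipy, OpenCV 4.12 (cv2) and the standard library are available. Lean on these libraries where they do the work, as an engineer would, in place of code of your own. Each camera call takes 0.05 s, during which the arm holds its last target. There are 200 camera calls.

## Working session

There is one attempt and no reset: what is moved stays moved. The work goes in short steps, Python scripts to look and compute and a tool call to move; the robot and the scene stay as the last step left them, time stands still between calls to the robot, and variables do not carry over. Pictures are saved under pics/ and viewed, at most 10 in all, crops included, and the job is handed in when it is done.

Besides the shell and the picture viewer there is one more tool, called after "Call:" as name(argument=value, ...), one argument or row to a line, values as JSON. carry_out: Moves the arm, as the interface text tells. Its arguments: {"type":"object","properties":{"plan":{"type":"array"},"squeeze":{"type":"number"}},"required":["plan"]}

```bash
mkdir -p pics; cat > h.py <<'E'
import numpy as np, cv2
from scipy.spatial.transform import Rotation as R
from plant import r
def cam(n):
    p=r.camera_params(n); return p
def ray(n,u,v,z):
    p=r.camera_params(n); d=R.from_quat(p["attitude"]).apply([(u-p["cx"])/p["fx"],(v-p["cy"])/p["fy"],1]) if np.size(p["attitude"])==4 else np.array(p["attitude"])@[(u-p["cx"])/p["fx"],(v-p["cy"])/p["fy"],1]
    o=np.array(p["position"]); return o+d*(z-o[2])/d[2]
def snap(n,f):
    a=r.snapshot(n); cv2.imwrite("pics/"+f,cv2.cvtColor(a,cv2.COLOR_RGB2BGR)); return a
E
python3 - <<'E'
from h import *
snap("top","t0.png");snap("side","s0.png")
print(cam("top"),cam("side"));s=r.get_state();print(s)
E
```

```text
{'fx': 556.5362086930961, 'fy': 556.5362086930961, 'cx': 320.21067381275003, 'cy': 231.3007993697723, 'position': array([ 0.45464723, -0.02232874,  0.89931053]), 'attitude': array([-0.69729073,  0.71582729, -0.0241933 ,  0.02813574])} {'fx': 484.20798791441854, 'fy': 484.20798791441854, 'cx': 329.31318704470266, 'cy': 233.5845056514727, 'position': array([ 0.19330901, -0.77883681,  0.54021433]), 'attitude': array([ 0.85169742, -0.16825283,  0.0835703 , -0.48920189])}
{'clock': 0.1, 'q': array([-1.21918623,  0.68989471, -0.19452524,  1.56618923,  0.15732158,
        0.90253043, -0.21512185]), 'qd': array([ 0.00183463, -0.00374171,  0.00061196, -0.0010644 ,  0.00047555,
        0.0001661 , -0.00093629]), 'joint_torque': array([-4.18455951e-03, -5.28497207e+01, -1.27186339e+00, -1.53837705e+01,
       -5.25989046e-02,  1.98318055e-03,  7.15034389e-05]), 'tool_pos': array([0.19517712, 0.59316363, 0.23800729]), 'eef_rot': array([ 1.58204714e-01,  9.87405998e-01, -8.11856433e-04, -6.16410989e-05]), 'contact_force': array([-0.66245247,  0.6825446 , -1.17639375]), 'moment': array([-0.02607669, -0.00782266,  0.02679124]), 'finger_force': 0.0, 'opening': 1.0003498124397765}
```

View pics/t0.png

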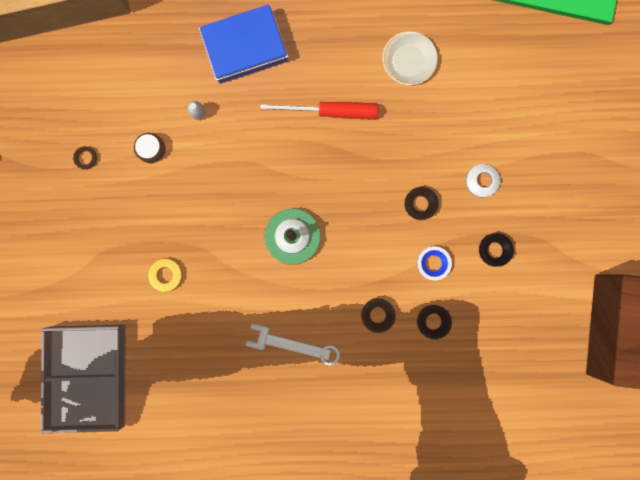

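View pics/s0.png

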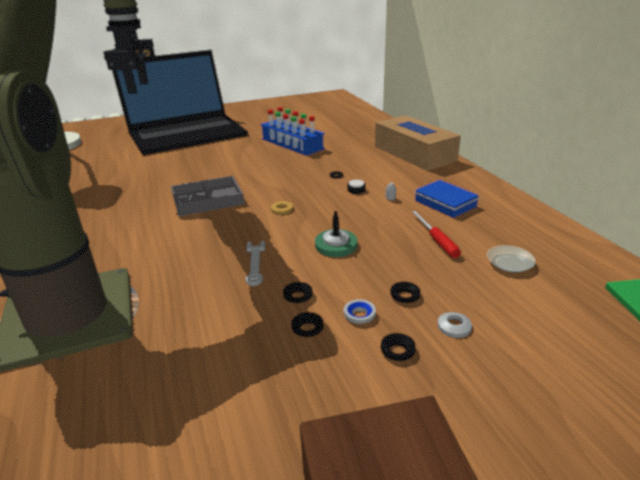

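The top view shows the dish (white rim, blue hollow) at about (435,263) and the dome at (484,180). The fixture is at (292,236) and the spacer at (165,275), with black look-alikes at (421,203), (496,249), (378,315) and (434,322). The side view matches: dish (360,312), dome (455,325), arbor (336,222).

```bash
cat >> h.py <<'E'
def cen(n,a,box,cond):
    "ellipse centre of largest masked blob in box (u0,v0,u1,v1)"
    u0,v0,u1,v1=box; c=a[v0:v1,u0:u1]; h=cv2.cvtColor(c,cv2.COLOR_RGB2HSV).astype(int)
    m=cond(h[...,0],h[...,1],h[...,2]).astype(np.uint8)
    k=max(cv2.findContours(m,cv2.RETR_EXTERNAL,cv2.CHAIN_APPROX_NONE)[0],key=cv2.contourArea)
    e=cv2.fitEllipse(cv2.convexHull(k)); return np.array(e[0])+[u0,v0],np.array(e[1])
steel=lambda h,s,v:((s<70)&(v>110))|((h>100)&(h<135)&(s>100))
green=lambda h,s,v:(h>60)&(h<95)&(s>90)&(v>50)
def delta(xyz,yaw=None):
    "shift in tool axes (from measured pose) to world xyz; yaw= wanted angle of closing line in world"
    s=r.get_state(); q=R.from_quat(s["eef_rot"]); d=q.inv().apply(np.array(xyz)-s["tool_pos"])
    out=None
    y=q.apply([0,1,0]); cur=np.arctan2(y[1],y[0])
    if yaw is not None: out=-((yaw-cur+np.pi/2)%np.pi-np.pi/2)
    print("shift",d.round(4),"rotz",out,"curyaw",round(cur,3),"pos",s["tool_pos"].round(4))
    return d,out
E
python3 - <<'E'
from h import *
a=cv2.cvtColor(cv2.imread("pics/t0.png"),cv2.COLOR_BGR2RGB);b=cv2.cvtColor(cv2.imread("pics/s0.png"),cv2.COLOR_BGR2RGB)
for nm,n,im,box,c,z in [("dish","top",a,(410,240,460,287),steel,.014),("dome","top",a,(460,158,508,204),steel,.008),("base","top",a,(255,200,330,272),green,.016),
 ("dish","side",b,(338,293,382,330),steel,.011),("dome","side",b,(430,305,480,345),steel,.008),("base","side",b,(308,205,365,262),green,.016)]:
    p,e=cen(n,im,box,c); w=ray(n,*p,z); w2=ray(n,p[0]+e.max()/2,p[1],z); print(nm,n,p.round(1),e.round(1),w.round(4),"diam",(2*np.linalg.norm(w2-w)).round(4))
print("arbor tip side",ray("side",336,212,.082),"top",ray("top",291.5,236,.082))
for p in [(421,203),(496,249),(378,315),(434,322)]: print(ray("top",*p,.01).round(3))
E
```

```text
dish top [434.  262.9] [34.1 34.3] [ 0.4653 -0.1974  0.014 ] diam 0.0544
dome top [482.6 180.3] [32.8 34. ] [ 0.5963 -0.2823  0.008 ] diam 0.0547
base top [292.1 236.1] [52.3 52.7] [0.5138 0.0267 0.016 ] diam 0.0839
dish side [359.2 310.3] [22.9 32.5] [ 0.4655 -0.1975  0.011 ] diam 0.0549
dome side [453.6 323.8] [24.  34.3] [ 0.5943 -0.2857  0.008 ] diam 0.0555
base side [335.9 242.5] [26.5 41.1] [0.5095 0.0137 0.016 ] diam 0.085
arbor tip side [0.51447538 0.02258136 0.082     ] top [0.50949597 0.02387641 0.082     ]
[ 0.562 -0.181  0.01 ]
[ 0.485 -0.298  0.01 ]
[ 0.385 -0.106  0.01 ]
[ 0.372 -0.194  0.01 ]
```

```bash
python3 - <<'E'
from h import *
delta((.47,.30,.2));delta((.4653,-.1974,.15),np.radians(55))
E
```

```text
shift [-0.3527 -0.1926  0.0384] rotz None curyaw 1.253 pos [0.1952 0.5932 0.238 ]
shift [-0.5036 -0.6665  0.0892] rotz 0.2931206151171868 curyaw 1.253 pos [0.1952 0.5932 0.238 ]
```

Call:
carry_out(
  plan=[
    {"rot": [0, 0, 0.1], "xyz": [-0.353, -0.193, 0.038], "grip": 0},
    {"rot": [0, 0, 0.2], "xyz": [-0.353, -0.193, 0.038], "grip": 0},
    {"rot": [0, 0, 0.293], "xyz": [-0.353, -0.193, 0.038], "grip": 0},
    {"rot": [0, 0, 0.293], "xyz": [-0.353, -0.193, 0.038], "grip": 0},
    {"rot": [0, 0, 0.293], "xyz": [-0.353, -0.193, 0.038], "grip": 0},
    {"rot": [0, 0, 0.293], "xyz": [-0.353, -0.193, 0.038], "grip": 0},
    {"rot": [0, 0, 0.293], "xyz": [-0.353, -0.193, 0.038], "grip": 0},
    {"rot": [0, 0, 0.293], "xyz": [-0.353, -0.193, 0.038], "grip": 0},
  ],
  squeeze=25,
)

```text
clock: 0.77
tool_pos: [0.423, 0.3498, 0.207]
eef_rot: [0.3, 0.954, -0.0, -0.0]
contact_force: [0.4, 1.1, 0.1]
opening: 1.0
finger_force: 0.0
```

```bash
python3 - <<'E'
from h import *
delta((.4653,-.1974,.15),np.radians(55)); s=r.get_state();print(s["q"].round(2),R.from_quat(s["eef_rot"]).apply([0,0,1]))
E
```

```text
shift [-0.3483 -0.4241  0.0572] rotz 0.0005053729280253272 curyaw 0.96 pos [0.423  0.3498 0.207 ]
[-0.68  0.63 -0.15  1.83  0.14  0.69  0.05] [-3.91986578e-04 -3.52599252e-04 -9.99999861e-01]
```

Call:
carry_out(
  plan=[
    {"rot": [0, 0, 0], "xyz": [-0.348, -0.424, 0.057], "grip": 0},
    {"rot": [0, 0, 0], "xyz": [-0.348, -0.424, 0.057], "grip": 0},
    {"rot": [0, 0, 0], "xyz": [-0.348, -0.424, 0.057], "grip": 0},
    {"rot": [0, 0, 0], "xyz": [-0.348, -0.424, 0.057], "grip": 0},
    {"rot": [0, 0, 0], "xyz": [-0.348, -0.424, 0.057], "grip": 0},
    {"rot": [0, 0, 0], "xyz": [-0.348, -0.424, 0.057], "grip": 0},
    {"rot": [0, 0, 0], "xyz": [-0.348, -0.424, 0.057], "grip": 0},
    {"rot": [0, 0, 0], "xyz": [-0.348, -0.424, 0.057], "grip": 0},
  ],
)

```text
clock: 1.43
tool_pos: [0.4472, 0.0191, 0.1726]
eef_rot: [0.3, 0.954, 0.0, -0.0]
contact_force: [0.5, -0.7, -0.7]
opening: 0.999
finger_force: 0.0
```

```bash
python3 - <<'E'
from h import *
delta((.4653,-.1974,.15),np.radians(55)); s=r.get_state();print(s["q"].round(2))
E
```

```text
shift [-0.1389 -0.167   0.0226] rotz 0.0006576098190058666 curyaw 0.961 pos [0.4472 0.0191 0.1726]
[-0.02  0.59 -0.2   2.15  0.26  0.43  0.54]
```

Call:
carry_out(
  plan=[
    {"rot": [0, 0, 0], "xyz": [-0.139, -0.167, 0.022], "grip": 0},
    {"rot": [0, 0, 0], "xyz": [-0.139, -0.167, 0.022], "grip": 0},
    {"rot": [0, 0, 0], "xyz": [-0.139, -0.167, 0.022], "grip": 0},
    {"rot": [0, 0, 0], "xyz": [-0.139, -0.167, 0.022], "grip": 0},
    {"rot": [0, 0, 0], "xyz": [-0.139, -0.167, 0.022], "grip": 0},
    {"rot": [0, 0, 0], "xyz": [-0.139, -0.167, 0.022], "grip": 0},
    {"rot": [0, 0, 0], "xyz": [-0.139, -0.167, 0.022], "grip": 0},
    {"rot": [0, 0, 0], "xyz": [-0.139, -0.167, 0.022], "grip": 0},
  ],
)

```text
clock: 2.1
tool_pos: [0.4653, -0.1951, 0.1506]
eef_rot: [0.301, 0.954, 0.0, -0.0]
contact_force: [-0.2, 0.6, -0.2]
opening: 1.001
finger_force: 0.0
```

Call:
carry_out(
  plan=[
    {"rot": [0, 0, 0], "xyz": [0, 0, 0], "grip": 0},
    {"rot": [0, 0, 0], "xyz": [0, 0, 0], "grip": 0},
    {"rot": [0, 0, 0], "xyz": [0, 0, 0], "grip": 0},
  ],
)

```text
clock: 2.35
tool_pos: [0.4659, -0.1935, 0.1511]
eef_rot: [0.299, 0.954, 0.0, -0.0]
contact_force: [0.1, 0.1, 0.0]
opening: 1.003
finger_force: 0.0
```

```bash
python3 - <<'E'
from h import *
delta((.4653,-.1974,.004),np.radians(55))
a=snap("top","t1.png"); cv2.imwrite("pics/c1.png",cv2.cvtColor(cv2.resize(a[150:350,240:500],None,fx=3,fy=3),cv2.COLOR_RGB2BGR))
E
```

```text
shift [-0.0018 -0.0037  0.1471] rotz 0.0035697666289129515 curyaw 0.964 pos [ 0.4659 -0.1935  0.1511]
```

View pics/c1.png

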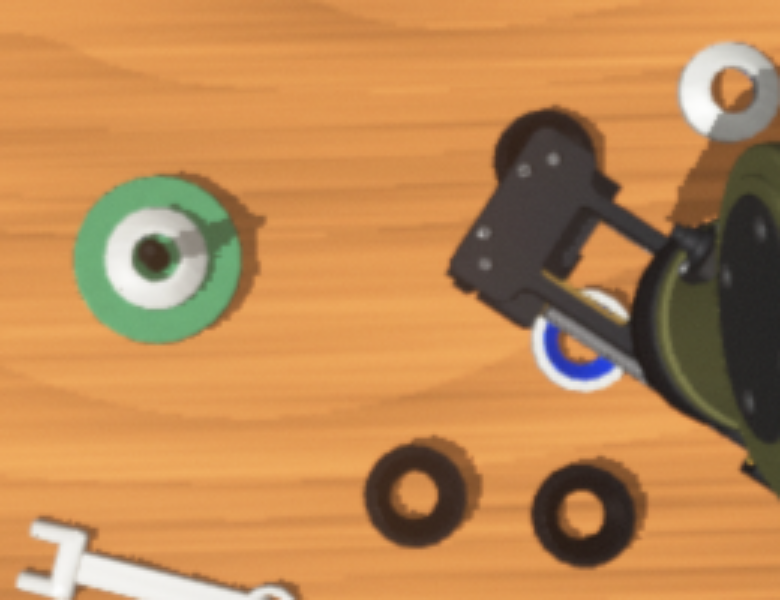

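The dish is still free under the wrist. The base ring is centred at about px (292.3,236.3) with a diameter of 56 px, which is 89 mm and correct.

Call:
carry_out(
  plan=[
    {"rot": [0, 0, 0], "xyz": [-0.002, -0.004, 0.04], "grip": 0},
    {"rot": [0, 0, 0], "xyz": [-0.002, -0.004, 0.08], "grip": 0},
    {"rot": [0, 0, 0], "xyz": [-0.002, -0.004, 0.11], "grip": 0},
    {"rot": [0, 0, 0], "xyz": [-0.002, -0.004, 0.125], "grip": 0},
    {"rot": [0, 0, 0], "xyz": [-0.002, -0.004, 0.125], "grip": 0},
    {"rot": [0, 0, 0], "xyz": [-0.002, -0.004, 0.125], "grip": 0},
    {"rot": [0, 0, 0], "xyz": [-0.002, -0.004, 0.125], "grip": 0},
  ],
)

```text
clock: 2.98
tool_pos: [0.4657, -0.1997, 0.0269]
eef_rot: [0.3, 0.954, 0.0, 0.001]
contact_force: [-0.1, 0.6, -0.4]
opening: 1.001
finger_force: 0.0
```

```bash
python3 - <<'E'
from h import *
delta((.4653,-.1974,.004),np.radians(55))
E
```

```text
shift [0.0017 0.0017 0.0229] rotz 0.000766666789309367 curyaw 0.961 pos [ 0.4657 -0.1997  0.0269]
```

Call:
carry_out(
  plan=[
    {"rot": [0, 0, 0], "xyz": [0.001, 0.002, 0.01], "grip": 0},
    {"rot": [0, 0, 0], "xyz": [0.001, 0.002, 0.018], "grip": 0},
    {"rot": [0, 0, 0], "xyz": [0.001, 0.002, 0.022], "grip": 0},
    {"rot": [0, 0, 0], "xyz": [0.001, 0.002, 0.022], "grip": 0},
    {"rot": [0, 0, 0], "xyz": [0.001, 0.002, 0.022], "grip": 0},
  ],
)

```text
clock: 3.4
tool_pos: [0.4651, -0.1978, 0.0037]
eef_rot: [0.301, 0.954, -0.0, -0.0]
contact_force: [0.6, 0.6, 1.0]
opening: 1.001
finger_force: 0.0
```

Call:
carry_out(
  plan=[
    {"rot": [0, 0, 0], "xyz": [0, 0, 0], "grip": 200},
    {"rot": [0, 0, 0], "xyz": [0, 0, 0], "grip": 200},
    {"rot": [0, 0, 0], "xyz": [0, 0, 0], "grip": 200},
    {"rot": [0, 0, 0], "xyz": [0, 0, 0], "grip": 200},
    {"rot": [0, 0, 0], "xyz": [0, 0, 0], "grip": 200},
    {"rot": [0, 0, 0], "xyz": [0, 0, 0], "grip": 200},
    {"rot": [0, 0, 0], "xyz": [0, 0, 0], "grip": 200},
  ],
  squeeze=25,
)

```text
clock: 3.98
tool_pos: [0.4654, -0.1978, 0.004]
eef_rot: [0.301, 0.954, 0.0, 0.0]
contact_force: [0.6, 0.5, 1.6]
opening: 0.609
finger_force: 25.0
```

Call:
carry_out(
  plan=[
    {"rot": [0, 0, 0], "xyz": [0, 0, -0.01], "grip": 200},
    {"rot": [0, 0, 0], "xyz": [0, 0, -0.03], "grip": 200},
    {"rot": [0, 0, 0], "xyz": [0, 0, -0.06], "grip": 200},
    {"rot": [0, 0, 0], "xyz": [0, 0, -0.09], "grip": 200},
    {"rot": [0, 0, 0], "xyz": [0, 0, -0.115], "grip": 200},
    {"rot": [0, 0, 0], "xyz": [0, 0, -0.12], "grip": 200},
    {"rot": [0, 0, 0], "xyz": [0, 0, -0.12], "grip": 200},
  ],
)

```text
clock: 4.57
tool_pos: [0.4661, -0.1983, 0.1259]
eef_rot: [0.301, 0.954, -0.0, 0.002]
contact_force: [-0.0, 0.6, -1.3]
opening: 0.608
finger_force: 25.0
```

```bash
python3 - <<'E'
from h import *
print(ray("top",292.3,236.3,.016),ray("top",291.7,235.5,.026),ray("top",291.2,235.2,.082))
delta((.5125,.0252,.124))
b=snap("side","s1.png"); cv2.imwrite("pics/c2.png",cv2.cvtColor(cv2.resize(b[140:340,260:500],None,fx=3,fy=3),cv2.COLOR_RGB2BGR))
E
```

```text
[0.51341332 0.02634539 0.016     ] [0.51403381 0.02671015 0.026     ] [0.51068774 0.02429195 0.082     ]
shift [0.0903 0.2097 0.0018] rotz None curyaw 0.96 pos [ 0.4661 -0.1983  0.1259]
```

View pics/c2.png

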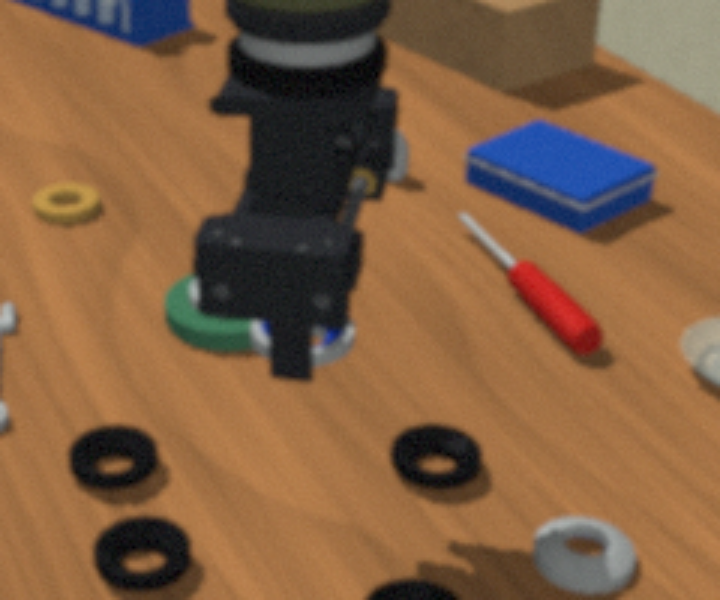

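The dish is held level between the fingers, and the black rings are undisturbed.

Call:
carry_out(
  plan=[
    {"rot": [0, 0, 0], "xyz": [0.015, 0.035, 0], "grip": 200},
    {"rot": [0, 0, 0], "xyz": [0.03, 0.07, 0], "grip": 200},
    {"rot": [0, 0, 0], "xyz": [0.045, 0.105, 0], "grip": 200},
    {"rot": [0, 0, 0], "xyz": [0.06, 0.14, 0], "grip": 200},
    {"rot": [0, 0, 0], "xyz": [0.075, 0.175, 0], "grip": 200},
    {"rot": [0, 0, 0], "xyz": [0.085, 0.2, 0], "grip": 200},
    {"rot": [0, 0, 0], "xyz": [0.0905, 0.21, 0], "grip": 200},
    {"rot": [0, 0, 0], "xyz": [0.0905, 0.21, 0], "grip": 200},
  ],
)

```text
clock: 5.28
tool_pos: [0.511, 0.0298, 0.1226]
eef_rot: [0.298, 0.955, 0.001, -0.001]
contact_force: [0.1, 0.2, -1.0]
opening: 0.606
finger_force: 25.0
```

Call:
carry_out(
  plan=[
    {"rot": [0, 0, 0], "xyz": [0, 0, 0], "grip": 200},
    {"rot": [0, 0, 0], "xyz": [0, 0, 0], "grip": 200},
    {"rot": [0, 0, 0], "xyz": [0, 0, 0], "grip": 200},
    {"rot": [0, 0, 0], "xyz": [0, 0, 0], "grip": 200},
  ],
)

```text
clock: 5.62
tool_pos: [0.5111, 0.0239, 0.1238]
eef_rot: [0.302, 0.953, -0.001, -0.0]
contact_force: [0.2, -0.1, -1.2]
opening: 0.613
finger_force: 25.0
```

```bash
python3 - <<'E'
from h import *
delta((.513,.0255,.09))
b=snap("side","s2.png"); cv2.imwrite("pics/c3.png",cv2.cvtColor(cv2.resize(b[150:290,270:400],None,fx=4,fy=4),cv2.COLOR_RGB2BGR))
E
```

```text
shift [-0.0006  0.0025  0.0337] rotz None curyaw 0.957 pos [0.5111 0.0239 0.1238]
```

View pics/c3.png

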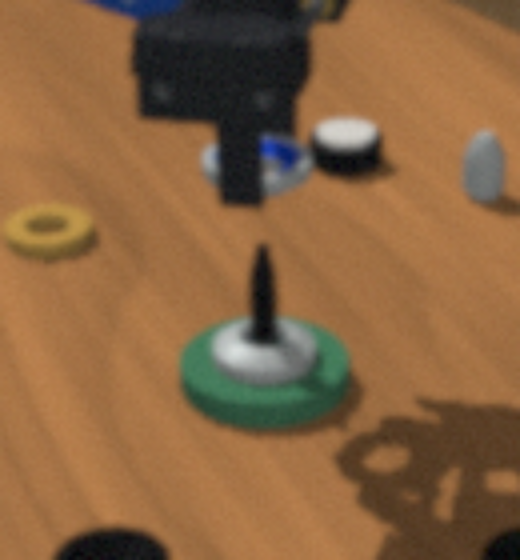

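The dish is held level above the arbor. In the crop the dish centre is about x=257, and the arbor tip is at (263,243), just right of it.

```bash
python3 - <<'E'
from h import *
p=cam("side");M=R.from_quat(p["attitude"]).inv()
def proj(w): c=M.apply(np.array(w)-p["position"]); return np.array([p["fx"]*c[0]/c[2]+p["cx"],p["fy"]*c[1]/c[2]+p["cy"]])
f=lambda w:((proj(w)-[270,150]+.5)*4-.5).round(1)
s=r.get_state()["tool_pos"]
print("dish rim top now",f(s+[0,0,.010]),"L/R rim extents expected ~")
for xy in [(.513,.0255),(.5145,.0226),(.511,.024)]: print(xy,"tip",f((*xy,.082)),"base ctr",f((*xy,.016)))
print(ray("side",335.4,210.6,.082), ray("side",270+(265.5+.5)/4-.5,242,.016))
E
```

```text
dish rim top now [256.5 155.8] L/R rim extents expected ~
(0.513, 0.0255) tip [260.6 247.6] base ctr [262.7 359.3]
(0.5145, 0.0226) tip [265.5 249.5] base ctr [267.5 361.4]
(0.511, 0.024) tip [258.1 249.6] base ctr [260.2 361.5]
[0.51565888 0.02867205 0.082     ] [0.51048839 0.01551504 0.016     ]
```

Call:
carry_out(
  plan=[
    {"rot": [0, 0, 0], "xyz": [-0.001, 0.003, 0], "grip": 200},
    {"rot": [0, 0, 0], "xyz": [-0.001, 0.003, 0.01], "grip": 200},
    {"rot": [0, 0, 0], "xyz": [-0.001, 0.003, 0.02], "grip": 200},
    {"rot": [0, 0, 0], "xyz": [-0.001, 0.003, 0.03], "grip": 200},
    {"rot": [0, 0, 0], "xyz": [-0.001, 0.003, 0.03], "grip": 200},
    {"rot": [0, 0, 0], "xyz": [-0.001, 0.003, 0.03], "grip": 200},
    {"rot": [0, 0, 0], "xyz": [-0.001, 0.003, 0.03], "grip": 200},
    {"rot": [0, 0, 0], "xyz": [-0.001, 0.003, 0.03], "grip": 200},
  ],
)

```text
clock: 6.33
tool_pos: [0.5143, 0.0281, 0.0941]
eef_rot: [0.301, 0.954, 0.0, 0.0]
contact_force: [0.6, 0.3, -1.9]
opening: 0.61
finger_force: 25.0
```

```bash
python3 - <<'E'
from h import *
delta((.514,.0255,.034));delta((.514,.0255,.034))
E
```

```text
shift [-0.0013 -0.0023  0.0601] rotz None curyaw 0.96 pos [0.5143 0.0281 0.0941]
shift [-0.0013 -0.0023  0.0601] rotz None curyaw 0.96 pos [0.5143 0.0281 0.0941]
```

Call:
carry_out(
  plan=[
    {"rot": [0, 0, 0], "xyz": [-0.001, -0.002, 0], "grip": 200},
    {"rot": [0, 0, 0], "xyz": [-0.001, -0.002, 0.01], "grip": 200},
    {"rot": [0, 0, 0], "xyz": [-0.001, -0.002, 0.02], "grip": 200},
    {"rot": [0, 0, 0], "xyz": [-0.001, -0.002, 0.03], "grip": 200},
    {"rot": [0, 0, 0], "xyz": [-0.001, -0.002, 0.04], "grip": 200},
    {"rot": [0, 0, 0], "xyz": [-0.001, -0.002, 0.05], "grip": 200},
    {"rot": [0, 0, 0], "xyz": [-0.001, -0.002, 0.052], "grip": 200},
    {"rot": [0, 0, 0], "xyz": [-0.001, -0.002, 0.052], "grip": 200},
  ],
)

```text
clock: 7.0
tool_pos: [0.513, 0.0259, 0.0407]
eef_rot: [0.3, 0.954, -0.0, -0.001]
contact_force: [0.4, -0.3, -1.2]
opening: 0.608
finger_force: 25.0
```

```bash
python3 - <<'E'
from h import *
delta((.514,.0255,.034))
b=snap("side","s3.png"); cv2.imwrite("pics/c4.png",cv2.cvtColor(cv2.resize(b[150:290,270:400],None,fx=4,fy=4),cv2.COLOR_RGB2BGR))
E
```

```text
shift [-0.001   0.0003  0.0067] rotz None curyaw 0.96 pos [0.513  0.0259 0.0407]
```

View pics/c4.png

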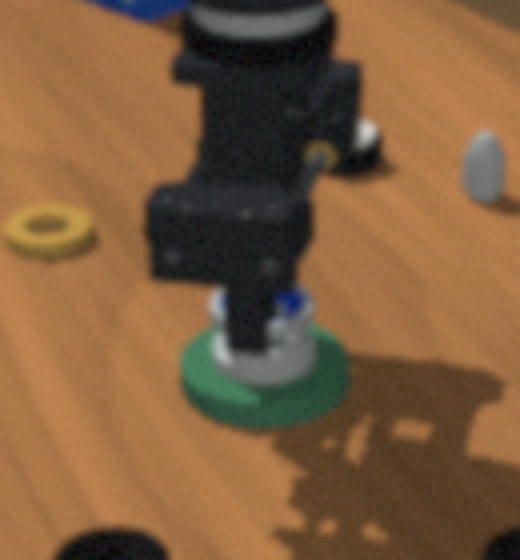

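The arbor is through the bore with no side force. The dish spans crop x of about 209–314 and the bottom washer 213–317, so I'll shift about 1.5 mm in +x and lower.

Call:
carry_out(
  plan=[
    {"rot": [0, 0, 0], "xyz": [-0.0013, 0.001, 0], "grip": 200},
    {"rot": [0, 0, 0], "xyz": [-0.0013, 0.001, 0.003], "grip": 200},
    {"rot": [0, 0, 0], "xyz": [-0.0013, 0.001, 0.005], "grip": 200},
    {"rot": [0, 0, 0], "xyz": [-0.0013, 0.001, 0.007], "grip": 200},
    {"rot": [0, 0, 0], "xyz": [-0.0013, 0.001, 0.007], "grip": 200},
    {"rot": [0, 0, 0], "xyz": [-0.0013, 0.001, 0.007], "grip": 200},
  ],
)

```text
clock: 7.55
tool_pos: [0.5153, 0.0259, 0.0348]
eef_rot: [0.301, 0.954, -0.0, -0.0]
contact_force: [-0.4, -0.2, -0.7]
opening: 0.611
finger_force: 25.0
```

Call:
carry_out(
  plan=[
    {"rot": [0, 0, 0], "xyz": [0.0005, 0, 0.001], "grip": 200},
    {"rot": [0, 0, 0], "xyz": [0.0005, 0, 0.0015], "grip": 200},
    {"rot": [0, 0, 0], "xyz": [0.0005, 0, 0.0015], "grip": 200},
    {"rot": [0, 0, 0], "xyz": [0.0005, 0, 0.0015], "grip": 200},
  ],
)

```text
clock: 7.88
tool_pos: [0.5152, 0.0261, 0.034]
eef_rot: [0.301, 0.954, 0.0, 0.0]
contact_force: [-1.3, 0.5, 4.8]
opening: 0.61
finger_force: 25.0
```

Call:
carry_out(
  plan=[
    {"rot": [0, 0, 0], "xyz": [0, 0, 0], "grip": 60},
    {"rot": [0, 0, 0], "xyz": [0, 0, 0], "grip": 60},
    {"rot": [0, 0, 0], "xyz": [0, 0, 0], "grip": 0},
    {"rot": [0, 0, 0], "xyz": [0, 0, 0], "grip": 0},
    {"rot": [0, 0, 0], "xyz": [0, 0, 0], "grip": 0},
    {"rot": [0, 0, 0], "xyz": [0, 0, 0], "grip": 0},
  ],
)

```text
clock: 8.38
tool_pos: [0.5149, 0.0262, 0.0333]
eef_rot: [0.301, 0.954, 0.0, -0.0]
contact_force: [0.3, -0.1, 0.3]
opening: 0.996
finger_force: 0.0
```

Call:
carry_out(
  plan=[
    {"rot": [0, 0, 0], "xyz": [0, 0, -0.015], "grip": 0},
    {"rot": [0, 0, 0], "xyz": [0, 0, -0.04], "grip": 0},
    {"rot": [0, 0, 0], "xyz": [0, 0, -0.08], "grip": 0},
    {"rot": [0, 0, 0], "xyz": [0, 0, -0.115], "grip": 0},
    {"rot": [0, 0, 0], "xyz": [0, 0, -0.115], "grip": 0},
    {"rot": [0, 0, 0], "xyz": [0, 0, -0.115], "grip": 0},
  ],
)

```text
clock: 8.88
tool_pos: [0.5162, 0.0262, 0.1502]
eef_rot: [0.301, 0.954, 0.001, 0.002]
contact_force: [0.6, -0.4, -0.4]
opening: 1.001
finger_force: 0.0
```

```bash
python3 - <<'E'
from h import *
delta((.5955,-.284,.15))
s=r.get_state();print(s["q"].round(2))
b=snap("side","s4.png"); cv2.imwrite("pics/c5.png",cv2.cvtColor(cv2.resize(b[150:290,270:400],None,fx=4,fy=4),cv2.COLOR_RGB2BGR))
E
```

```text
shift [-0.2429 -0.2085  0.0004] rotz None curyaw 0.96 pos [0.5162 0.0262 0.1502]
[-0.02  0.69 -0.2   1.98  0.27  0.5   0.55]
```

View pics/c5.png

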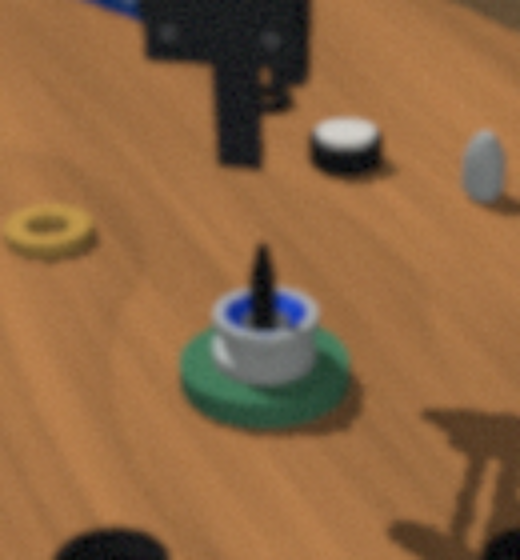

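The dish is seated level and centred on the arbor, with its blue side up.

Call:
carry_out(
  plan=[
    {"rot": [0, 0, 0], "xyz": [-0.243, -0.2085, 0], "grip": 0},
    {"rot": [0, 0, 0], "xyz": [-0.243, -0.2085, 0], "grip": 0},
    {"rot": [0, 0, 0], "xyz": [-0.243, -0.2085, 0], "grip": 0},
    {"rot": [0, 0, 0], "xyz": [-0.243, -0.2085, 0], "grip": 0},
    {"rot": [0, 0, 0], "xyz": [-0.243, -0.2085, 0], "grip": 0},
    {"rot": [0, 0, 0], "xyz": [-0.243, -0.2085, 0], "grip": 0},
    {"rot": [0, 0, 0], "xyz": [-0.243, -0.2085, 0], "grip": 0},
    {"rot": [0, 0, 0], "xyz": [-0.243, -0.2085, 0], "grip": 0},
  ],
)

```text
clock: 9.6
tool_pos: [0.593, -0.2891, 0.1459]
eef_rot: [0.303, 0.953, -0.001, -0.001]
contact_force: [1.2, -0.6, 0.7]
opening: 0.997
finger_force: 0.0
```

Call:
carry_out(
  plan=[
    {"rot": [0, 0, 0], "xyz": [0, 0, 0], "grip": 0},
    {"rot": [0, 0, 0], "xyz": [0, 0, 0], "grip": 0},
    {"rot": [0, 0, 0], "xyz": [0, 0, 0], "grip": 0},
  ],
)

```text
clock: 9.85
tool_pos: [0.5936, -0.2821, 0.1465]
eef_rot: [0.3, 0.954, 0.001, -0.002]
contact_force: [-0.7, 0.8, -0.3]
opening: 1.001
finger_force: 0.0
```

```bash
python3 - <<'E'
from h import *
a=snap("top","t5.png")
try:
    p,e=cen("top",a,(270,212,316,258),lambda h,s,v:((s<70)&(v>100))|((h>105)&(h<135)&(s>100)));print("stack dish",p,e,ray("top",*p,.044))
except Exception as x: print(x)
a=cv2.cvtColor(cv2.imread("pics/t0.png"),cv2.COLOR_BGR2RGB)
for t in (90,110,130):
    p,e=cen("top",a,(460,158,508,204),lambda h,s,v:(s<t)&(v>90));print(p,e,ray("top",*p,.008))
delta((.5957,-.283,.028),np.radians(55))
E
```

```text
stack dish [291.75505447 234.5381546 ] [36.52542877 37.03427887] [0.51429257 0.02558158 0.044     ]
[482.61886215 180.21308708] [33.15174866 34.57006836] [ 0.59651101 -0.2823795   0.008     ]
[482.58955383 180.27434921] [33.78375244 34.79235458] [ 0.59641256 -0.28232757  0.008     ]
[482.5206604  180.18404198] [34.15148544 35.15294647] [ 0.59656257 -0.28222363  0.008     ]
shift [-0.0029 -0.0005  0.119 ] rotz 0.002763502856253597 curyaw 0.963 pos [ 0.5939 -0.2813  0.147 ]
```

Call:
carry_out(
  plan=[
    {"rot": [0, 0, 0], "xyz": [-0.003, -0.0005, 0.04], "grip": 0},
    {"rot": [0, 0, 0], "xyz": [-0.003, -0.0005, 0.08], "grip": 0},
    {"rot": [0, 0, 0], "xyz": [-0.003, -0.0005, 0.11], "grip": 0},
    {"rot": [0, 0, 0], "xyz": [-0.003, -0.0005, 0.12], "grip": 0},
    {"rot": [0, 0, 0], "xyz": [-0.003, -0.0005, 0.12], "grip": 0},
    {"rot": [0, 0, 0], "xyz": [-0.003, -0.0005, 0.12], "grip": 0},
    {"rot": [0, 0, 0], "xyz": [-0.003, -0.0005, 0.12], "grip": 0},
  ],
)

```text
clock: 10.48
tool_pos: [0.5984, -0.2859, 0.0306]
eef_rot: [0.3, 0.954, 0.0, 0.002]
contact_force: [0.2, -0.3, 0.1]
opening: 0.999
finger_force: 0.0
```

```bash
python3 - <<'E'
from h import *
delta((.5962,-.2827,.003),np.radians(55))
E
```

```text
shift [0.0037 0.0013 0.0276] rotz 0.0008639826625946867 curyaw 0.961 pos [ 0.5984 -0.2859  0.0306]
```

Call:
carry_out(
  plan=[
    {"rot": [0, 0, 0], "xyz": [0.003, 0.001, 0.01], "grip": 0},
    {"rot": [0, 0, 0], "xyz": [0.003, 0.001, 0.018], "grip": 0},
    {"rot": [0, 0, 0], "xyz": [0.003, 0.001, 0.025], "grip": 0},
    {"rot": [0, 0, 0], "xyz": [0.003, 0.001, 0.025], "grip": 0},
    {"rot": [0, 0, 0], "xyz": [0.003, 0.001, 0.025], "grip": 0},
    {"rot": [0, 0, 0], "xyz": [0.003, 0.001, 0.025], "grip": 0},
  ],
)

```text
clock: 10.98
tool_pos: [0.5949, -0.2837, 0.0034]
eef_rot: [0.301, 0.954, 0.0, 0.0]
contact_force: [0.5, 0.0, 0.4]
opening: 1.002
finger_force: 0.0
```

```bash
python3 - <<'E'
from h import *
delta((.5962,-.2827,.004),np.radians(55))
E
```

```text
shift [-0.0005  0.0016 -0.0006] rotz -4.7229862096598296e-05 curyaw 0.96 pos [ 0.5949 -0.2837  0.0034]
```

Close enough: the offset along the pad is 0.5 mm.

Call:
carry_out(
  plan=[
    {"rot": [0, 0, 0], "xyz": [-0.0005, 0.0015, 0], "grip": 200},
    {"rot": [0, 0, 0], "xyz": [-0.0005, 0.0015, 0], "grip": 200},
    {"rot": [0, 0, 0], "xyz": [-0.0005, 0.0015, 0], "grip": 200},
    {"rot": [0, 0, 0], "xyz": [-0.0005, 0.0015, 0], "grip": 200},
    {"rot": [0, 0, 0], "xyz": [-0.0005, 0.0015, 0], "grip": 200},
    {"rot": [0, 0, 0], "xyz": [-0.0005, 0.0015, 0], "grip": 200},
    {"rot": [0, 0, 0], "xyz": [-0.0005, 0.0015, 0], "grip": 200},
  ],
  squeeze=25,
)

```text
clock: 11.57
tool_pos: [0.5961, -0.2826, 0.0035]
eef_rot: [0.301, 0.954, 0.0, 0.0]
contact_force: [0.2, 0.2, -0.1]
opening: 0.603
finger_force: 25.0
```

Call:
carry_out(
  plan=[
    {"rot": [0, 0, 0], "xyz": [0, 0, -0.01], "grip": 200},
    {"rot": [0, 0, 0], "xyz": [0, 0, -0.03], "grip": 200},
    {"rot": [0, 0, 0], "xyz": [0, 0, -0.06], "grip": 200},
    {"rot": [0, 0, 0], "xyz": [0, 0, -0.09], "grip": 200},
    {"rot": [0, 0, 0], "xyz": [0, 0, -0.12], "grip": 200},
    {"rot": [0, 0, 0], "xyz": [0, 0, -0.125], "grip": 200},
    {"rot": [0, 0, 0], "xyz": [0, 0, -0.125], "grip": 200},
    {"rot": [0, 0, 0], "xyz": [0, 0, -0.125], "grip": 200},
  ],
)

```text
clock: 12.23
tool_pos: [0.5953, -0.2826, 0.1281]
eef_rot: [0.301, 0.954, -0.0, -0.001]
contact_force: [-1.0, -0.2, -1.6]
opening: 0.603
finger_force: 25.0
```

```bash
python3 - <<'E'
from h import *
delta((.5148,.026,.128),np.radians(55))
E
```

```text
shift [2.429e-01 2.066e-01 2.000e-04] rotz 9.65849167400279e-06 curyaw 0.96 pos [ 0.5953 -0.2826  0.1281]
```

Call:
carry_out(
  plan=[
    {"rot": [0, 0, 0], "xyz": [0.027, 0.023, 0], "grip": 200},
    {"rot": [0, 0, 0], "xyz": [0.054, 0.046, 0], "grip": 200},
    {"rot": [0, 0, 0], "xyz": [0.081, 0.069, 0], "grip": 200},
    {"rot": [0, 0, 0], "xyz": [0.108, 0.092, 0], "grip": 200},
    {"rot": [0, 0, 0], "xyz": [0.135, 0.115, 0], "grip": 200},
    {"rot": [0, 0, 0], "xyz": [0.162, 0.138, 0], "grip": 200},
    {"rot": [0, 0, 0], "xyz": [0.189, 0.161, 0], "grip": 200},
    {"rot": [0, 0, 0], "xyz": [0.211, 0.18, 0], "grip": 200},
  ],
)

```text
clock: 12.9
tool_pos: [0.5239, -0.0115, 0.1267]
eef_rot: [0.3, 0.954, -0.0, -0.002]
contact_force: [-0.4, 0.2, -2.1]
opening: 0.603
finger_force: 25.0
```

Call:
carry_out(
  plan=[
    {"rot": [0, 0, 0], "xyz": [0.02, 0.017, 0], "grip": 200},
    {"rot": [0, 0, 0], "xyz": [0.032, 0.0265, 0], "grip": 200},
    {"rot": [0, 0, 0], "xyz": [0.032, 0.0265, 0], "grip": 200},
    {"rot": [0, 0, 0], "xyz": [0.032, 0.0265, 0], "grip": 200},
    {"rot": [0, 0, 0], "xyz": [0.032, 0.0265, 0], "grip": 200},
    {"rot": [0, 0, 0], "xyz": [0.032, 0.0265, 0], "grip": 200},
    {"rot": [0, 0, 0], "xyz": [0.032, 0.0265, 0], "grip": 200},
  ],
)

```text
clock: 13.48
tool_pos: [0.5155, 0.0242, 0.1281]
eef_rot: [0.302, 0.953, -0.0, -0.0]
contact_force: [-0.0, -0.8, -1.8]
opening: 0.603
finger_force: 25.0
```

```bash
python3 - <<'E'
from h import *
delta((.5148,.026,.095),np.radians(55))
E
```

```text
shift [0.0016 0.0011 0.0331] rotz -0.0026125056361383514 curyaw 0.957 pos [0.5155 0.0242 0.1281]
```

Call:
carry_out(
  plan=[
    {"rot": [0, 0, 0], "xyz": [0.001, 0.001, 0.01], "grip": 200},
    {"rot": [0, 0, 0], "xyz": [0.001, 0.001, 0.02], "grip": 200},
    {"rot": [0, 0, 0], "xyz": [0.001, 0.001, 0.03], "grip": 200},
    {"rot": [0, 0, 0], "xyz": [0.001, 0.001, 0.04], "grip": 200},
    {"rot": [0, 0, 0], "xyz": [0.001, 0.001, 0.05], "grip": 200},
    {"rot": [0, 0, 0], "xyz": [0.001, 0.001, 0.06], "grip": 200},
    {"rot": [0, 0, 0], "xyz": [0.001, 0.001, 0.07], "grip": 200},
    {"rot": [0, 0, 0], "xyz": [0.001, 0.001, 0.073], "grip": 200},
  ],
)

```text
clock: 14.15
tool_pos: [0.5143, 0.0273, 0.0536]
eef_rot: [0.3, 0.954, -0.0, -0.001]
contact_force: [-0.2, -0.1, -1.7]
opening: 0.601
finger_force: 25.0
```

Call:
carry_out(
  plan=[
    {"rot": [0, 0, 0], "xyz": [0, 0, 0], "grip": 200},
    {"rot": [0, 0, 0], "xyz": [0, 0, 0], "grip": 200},
    {"rot": [0, 0, 0], "xyz": [0, 0, 0], "grip": 200},
  ],
)

```text
clock: 14.4
tool_pos: [0.5155, 0.0274, 0.0557]
eef_rot: [0.301, 0.954, 0.0, 0.0]
contact_force: [0.2, 0.7, -1.4]
opening: 0.603
finger_force: 25.0
```

```bash
python3 - <<'E'
from h import *
delta((.5148,.026,.0475),np.radians(55))
b=snap("side","s6.png"); cv2.imwrite("pics/c6.png",cv2.cvtColor(cv2.resize(b[150:290,270:400],None,fx=4,fy=4),cv2.COLOR_RGB2BGR))
E
```

```text
shift [-0.0002 -0.0015  0.0082] rotz 0.00015288021707071664 curyaw 0.96 pos [0.5155 0.0274 0.0557]
```

View pics/c6.png

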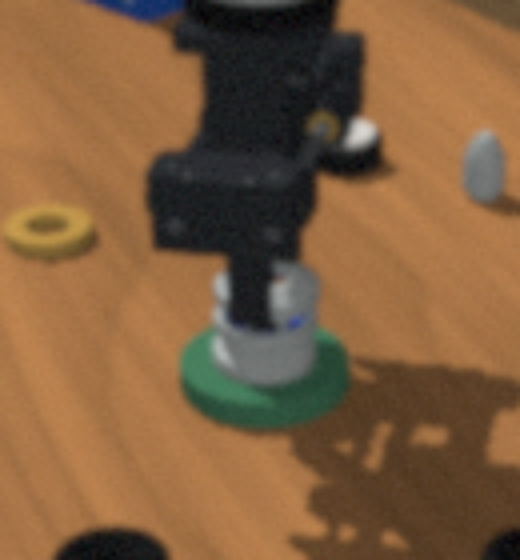

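The dome is just above the dish and aligned with it: both span crop x of about 213–318. A thin blue gap shows between them.

Call:
carry_out(
  plan=[
    {"rot": [0, 0, 0], "xyz": [0, -0.001, 0.003], "grip": 200},
    {"rot": [0, 0, 0], "xyz": [0, -0.001, 0.005], "grip": 200},
    {"rot": [0, 0, 0], "xyz": [0, -0.001, 0.007], "grip": 200},
    {"rot": [0, 0, 0], "xyz": [0, -0.001, 0.007], "grip": 200},
    {"rot": [0, 0, 0], "xyz": [0, -0.001, 0.007], "grip": 200},
    {"rot": [0, 0, 0], "xyz": [0, -0.001, 0.007], "grip": 200},
  ],
)

```text
clock: 14.95
tool_pos: [0.5146, 0.0265, 0.0484]
eef_rot: [0.301, 0.954, 0.0, 0.0]
contact_force: [-0.4, 0.2, -0.5]
opening: 0.607
finger_force: 25.0
```

Call:
carry_out(
  plan=[
    {"rot": [0, 0, 0], "xyz": [0, 0, 0.0007], "grip": 200},
    {"rot": [0, 0, 0], "xyz": [0, 0, 0.0015], "grip": 200},
    {"rot": [0, 0, 0], "xyz": [0, 0, 0.0015], "grip": 200},
    {"rot": [0, 0, 0], "xyz": [0, 0, 0.0015], "grip": 200},
  ],
)

```text
clock: 15.28
tool_pos: [0.5147, 0.0265, 0.0474]
eef_rot: [0.301, 0.954, 0.0, 0.0]
contact_force: [-0.9, -0.1, 4.3]
opening: 0.602
finger_force: 25.0
```

Contact is at the predicted height (47.4 mm), so I'll release and retreat.

Call:
carry_out(
  plan=[
    {"rot": [0, 0, 0], "xyz": [0, 0, 0], "grip": 60},
    {"rot": [0, 0, 0], "xyz": [0, 0, 0], "grip": 60},
    {"rot": [0, 0, 0], "xyz": [0, 0, 0], "grip": 0},
    {"rot": [0, 0, 0], "xyz": [0, 0, 0], "grip": 0},
    {"rot": [0, 0, 0], "xyz": [0, 0, 0], "grip": 0},
    {"rot": [0, 0, 0], "xyz": [0, 0, 0], "grip": 0},
  ],
)

```text
clock: 15.78
tool_pos: [0.5145, 0.0265, 0.0468]
eef_rot: [0.301, 0.954, 0.0, -0.0]
contact_force: [0.1, -1.5, -0.2]
opening: 0.997
finger_force: 0.0
```

Call:
carry_out(
  plan=[
    {"rot": [0, 0, 0], "xyz": [0, 0, -0.015], "grip": 0},
    {"rot": [0, 0, 0], "xyz": [0, 0, -0.04], "grip": 0},
    {"rot": [0, 0, 0], "xyz": [0, 0, -0.08], "grip": 0},
    {"rot": [0, 0, 0], "xyz": [0, 0, -0.12], "grip": 0},
    {"rot": [0, 0, 0], "xyz": [0, 0, -0.15], "grip": 0},
    {"rot": [0, 0, 0], "xyz": [0, 0, -0.15], "grip": 0},
    {"rot": [0, 0, 0], "xyz": [0, 0, -0.15], "grip": 0},
    {"rot": [0, 0, 0], "xyz": [0, 0, -0.15], "grip": 0},
  ],
)

```text
clock: 16.45
tool_pos: [0.5139, 0.0262, 0.1963]
eef_rot: [0.301, 0.954, -0.0, -0.001]
contact_force: [-1.4, -1.0, -0.9]
opening: 1.0
finger_force: 0.0
```

```bash
python3 - <<'E'
from h import *
b=snap("side","s7.png"); cv2.imwrite("pics/c7.png",cv2.cvtColor(cv2.resize(b[150:290,270:400],None,fx=4,fy=4),cv2.COLOR_RGB2BGR))
E
```

```text
(no output)
```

View pics/c7.png

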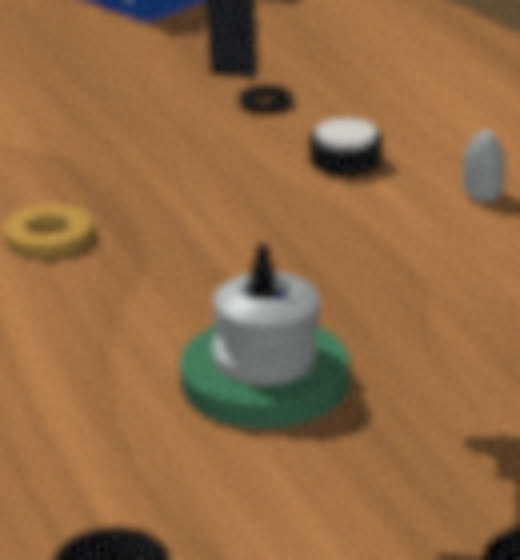

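The dome sits level and centred on the dish, with the arbor tip showing at crop (263,245). The spacer has not moved and the gripper is clear.

```bash
python3 -c "
from plant import r
print(r.finish_job())"
```

```text
the job is handed in; nothing more can be done
None
```

The blue-hollow washer and then the dome-up washer are stacked on the arbor, each the same way up as it lay, seated level and let go; the brass spacer and black look-alikes were left alone, and the job was handed in at about 16.5 s.

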